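Load the probe microscope's stage and hold its approach lever at the third click

TASK

Seat the blue-stubbed sample holder flat and square in the pocket of the microscope stage and let go of it. Then take the approach lever by its red knob, advance it exactly three clicks from rest (counter-clockwise from above; never on to the fourth, which would crash the sample into the probe), and finish while still holding the knob there, because the lever springs back when let go. Leave the dish, the lens barrel and the screwdriver alone.

Things in the scene. Friction and masses are not known exactly. Their poses are not given: they have to be found in the camera images.
- sample_holder: Loose holder, about 90 g: aluminium plate 60 (x) x 40 (y) x 8 mm with a blue grip stub 30 (x) x 20 (y) mm on its centre, 22 mm tall above the plate (30 mm in all), amber sample on top. Origin: centre of its underside, z up. Lies flat on the table at any yaw, left or right of the microscope. Grip the stub across its 20 mm. Fits the pocket either way round.
- pocket (a point): Centre of the pocket's flat brass floor on top of the stage, 80 mm above the table with the lever at rest; z up, x along its long side. Pocket 64 (x) x 44 (y) mm, 2 mm clear on each side of the plate; straight walls 3 mm high, then a steep lead-in 3 mm wide, 5 mm high. Fully home, the holder's origin is at this point, its plate flush with the rim. Stage 84 x 64 mm, rises 2 mm a click, does not turn.
- microscope: Fixed round base, 310 mm wide, 30 mm tall, white with a black top; origin at the centre of its underside, straight below pocket and lever_pivot. On its black top, 134.5 mm from the centre, six dots mark the lever's rest place and its five clicks: the third click's dot is red and larger, the others white.
- lever_pivot (a point): Point on the vertical axis of the lever, at the base's centre, 49 mm above the table, 31 mm below the pocket floor. Its x axis is parallel to the pocket's. At rest the knob lies 135 degrees clockwise from this x axis, seen from above.
- approach_lever (a joint): Lever angle, rad: 0 at rest, growing counter-clockwise from above. A click is 12 degrees (25 mm of arc at the knob): notches at 0.209, 0.419, 0.628 (third), 0.838, 1.047; stop at 1.09. Push at the knob along the arc: 8 to 11 N just past a notch, sinking steadily to 2 to 5 N just before the next one, where it jumps up again: a click. The return spring beats the notches: let go, it runs back to 0.
- lever_knob: Red upright post, revolving on the lever's end, 16 mm in diameter, 47 mm tall, 120 mm from the lever axis. Origin: centre of its foot, 53 mm above the table (top at 100 mm, at every angle). Arm under it 8 mm thick, 18 mm wide. The seated holder's stub, 120 mm inward, reaches 116 mm above the table. Pinch the post from above.
- sample_dish: Bystander: flat round lidded dish, 64 mm wide, 16 mm tall, origin at the centre of its underside; on the other side of the microscope from the holder.
- lens_barrel: Bystander: black upright lens barrel with a silver band, 62 mm wide, 75 mm tall, origin at the centre of its underside; behind the microscope on the left.
- driver: Bystander: yellow-handled screwdriver 140 mm long lying on the table behind the microscope on the right, origin under its middle.

How it is judged:
By the outcome, as a careful person would: the job done as asked, in the order asked, and still so for the second after the job is handed in, while the arm keeps its last pose, push and grip.
It also fails if it takes over 72 s, if anything falls off the work surface, if the arm or the gripper's body presses on something with over 40 N, if the wrist force passes 120 N, or if a joint passes its speed limit or range.

ROBOT

A 6-joint arm with a two-finger parallel gripper is mounted at the origin on the work surface. World frame = base frame: x ahead of the robot, y to its left, z up, the work surface at z = 0. Lengths are in m, angles in rad, forces in N, time in s.
With the tool pointing down it reaches from about 0.325 to 1 m from the base axis. Payload 5.1 kg.
Tool frame: the origin (TCP) lies between the finger pads; the fingertips stand 11 mm ahead of it and the grasp point (between the pads) lies 8 mm behind it; z points along the fingers, y is the line along which they close (so a half turn about z gives the same grasp; the last joint's range is limited). The gripper opens to 85 mm and grips with 20 to 120 N. Pads are 22 mm wide; open, the fingers measure 114 mm over their backs; the gripper's body (76 mm by 85 mm) begins 54 mm behind the grasp point. The pads swing forward as they close: fully open they stand 13 mm farther back than shut.
Start: joints at [-1.383, 0.124, 1.65, -0, 1.367, -0.083], TCP at [0.174, -0.626, 0.242] pointing down, gripper open.
Joint ranges: [-2.61, 2.61], [-1.02, 2.33], [0.03, 2.71], [-1.35, 4.49], [0.32, 2.68], [-2.91, 2.91]. Speed limits (rad/s): [2.57, 2.57, 3.14, 3.14, 3.14, 3.14].

INTERFACE

Orientations are given as [roll, pitch, yaw] about the fixed x, y, z axes, in that order (R = Rz(yaw) Ry(pitch) Rx(roll)).
In Python, from cell import env, eyes, job gives the robot as it stands.
- The arm moves only by the tool jog_arm, never from a script. Its argument "moves" is one flat list of numbers, 7 for each row, row after row: the shift along the tool's x, y, z normalised to -1 to 1, where 1 is 0.5 m, then the turn, a rotation vector about the tool's x, y, z normalised to -1 to 1, where 1 is 180 degrees, then the gripper's target within -1 to 1 (fully open at 1, half-way at 0, shut at -1). In form: [dx, dy, dz, ax, ay, az, gripper, dx, dy, dz, ax, ay, az, gripper, ...]. A call has 1 to 20 rows; each row is the pose to reach, as a shift and turn from the pose commanded when the call began, along the tool's axes at that moment, turning the shorter way round; what a row does not reach only later rows make up. A row lasts 1/10 s, in which the tool goes at most 50 mm and 8.59 degrees, less where a joint would pass 70% of its speed; a pose out of reach is approached as far as the arm can. A call with a number of a shift or a turn outside -1 to 1 is refused whole. A call with a gripper value outside its range is refused whole. The fingers move at their own pace and stop on an object; "squeeze" is the grip in N (left out, the last holds). Time passes only in rows, so rows that repeat a pose let the fingers close. It gives the time, the measured TCP pose, the force, the opening and the grip force at its end, in the units of the state.
- env.sense(): the state, without advancing time (a new reading comes with each control period).
- eyes.snapshot(name): name is "side" or "top"; returns a dict with "img" (400x640x3 uint8, red, green, blue), "intrinsics" (3x3 intrinsics, pixels), "R" (3x3) and "t" (3): a world point X has camera coordinates R X + t. Camera axes: x right, y down, z forward; pixel columns grow to the right and rows downward; lengths in m; the calibration is good to about 2 mm. A picture is of the moment at which its call begins. There is no depth.
- job.close_job(): hands the job in; it is judged then, once.
The state is a dict: "time": time; "joint_pos": joint angles; "qd": joint speeds; "joint_efforts": joint torques, N m; "ee_pos": TCP position; "tcp_rot": TCP orientation; "force": force on the tool from outside, world axes, zero at the start; "moment": the same for the moment, N m; "finger_gap": finger opening in m; "gripper_force": force on a finger pad.
Only numpy, scipy, OpenCV 4.12 (cv2) and the standard library are available. Lean on these libraries where they do the work, as an engineer would, in place of code of your own. Each camera call takes 0.05 s, during which the arm holds its last target. There are 200 camera calls.

## Working session

There is one attempt and no reset: what is moved stays moved. The work goes in short steps, Python scripts to look and compute and a tool call to move; the robot and the scene stay as the last step left them, time stands still between calls to the robot, and variables do not carry over. Pictures are saved under pics/ and viewed, at most 10 in all, crops included, and the job is handed in when it is done.

Besides the shell and the picture viewer there is one more tool, called after "Request:" as a command line: name --argument value ..., lists and objects as JSON in quotes. jog_arm: Moves the arm, as the interface text tells. Scaled input: -1 to 1 covers 0.5 m each way for a shift and 180 degrees each way for a turn. Its arguments: {"type":"object","properties":{"moves":{"type":"array"},"squeeze":{"type":"number"}},"required":["moves"]}

```bash
ls; mkdir -p pics
python3 - <<'E'
from cell import env,eyes,job
import cv2
s=env.sense();print({k:s[k] for k in('time','ee_pos','tcp_rot','force','finger_gap')})
for n in('top','side'):
    d=eyes.snapshot(n);cv2.imwrite(f'pics/{n}0.png',d['img'][:,:,::-1]);print(n,d['intrinsics'],d['R'],d['t'])
E
```

```text
pics
{'time': 0.0, 'ee_pos': array([ 0.17374726, -0.62573284,  0.24106488]), 'tcp_rot': array([-3.13953682e+00, -1.83455704e-04,  2.70789057e-01]), 'force': array([ 0.11082693,  0.3471963 , -0.17061442]), 'finger_gap': 0.08510236101340682}
top [[447.74299652   0.         317.81895153]
 [  0.         447.74299652 190.99531658]
 [  0.           0.           1.        ]] [[ 0.01890055 -0.99981222 -0.00427601]
 [-0.99808395 -0.01861551 -0.05900758]
 [ 0.0589169   0.00538309 -0.99824838]] [-0.00368068  0.56013574  1.12571042]
side [[483.97755183   0.         321.09450231]
 [  0.         483.97755183 204.66470922]
 [  0.           0.           1.        ]] [[-0.78637974 -0.6175673  -0.01474883]
 [-0.47204856  0.61614123 -0.63050785]
 [ 0.39846839 -0.48885644 -0.77604273]] [0.43047497 0.3225931  1.25988706]
```

View pics/top0.png

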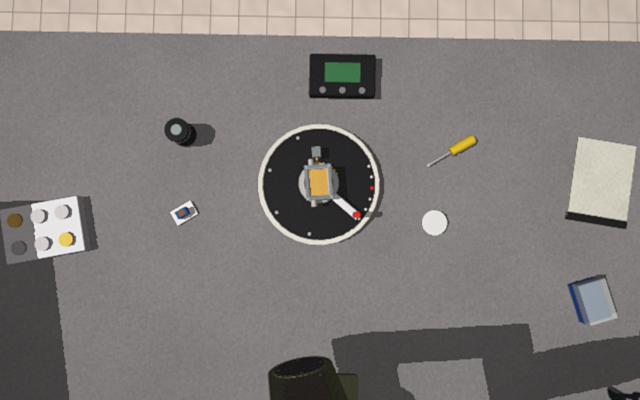

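View pics/side0.png

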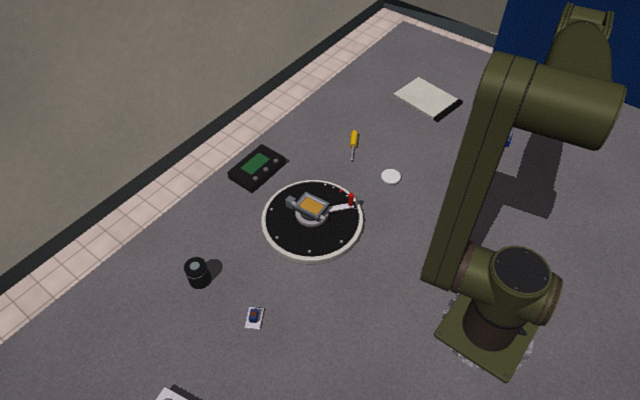

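The top view shows the holder at about (184,213), the pocket at (319,182), the knob at (357,214) and the red dot at (372,188). The dish is at (434,222), the barrel at (180,131) and the driver at (455,150). The side view agrees: holder (254,318), pocket (313,206), knob (351,199).

```bash
cat > h.py <<'E'
import numpy as np,cv2
from cell import env,eyes,job
def snap(n):
    d=eyes.snapshot(n);d['hsv']=cv2.cvtColor(d['img'],cv2.COLOR_RGB2HSV);return d
def ray(d,uv):
    uv=np.atleast_2d(np.asarray(uv,float));R=d['R']
    c=np.c_[uv,np.ones(len(uv))]@np.linalg.inv(d['intrinsics']).T
    return -R.T@d['t'], c@R
def plane(d,uv,z):
    o,v=ray(d,uv);return o+v*((z-o[2])/v[:,2])[:,None]
def proj(d,X):
    c=np.atleast_2d(X)@d['R'].T+d['t'];c=c@d['intrinsics'].T;return c[:,:2]/c[:,2:]
def blob(d,lo,hi,box):
    m=cv2.inRange(d['hsv'],np.array(lo),np.array(hi));k=np.zeros_like(m);x0,y0,x1,y1=box;k[y0:y1,x0:x1]=m[y0:y1,x0:x1]
    cs,_=cv2.findContours(k,cv2.RETR_EXTERNAL,cv2.CHAIN_APPROX_NONE);return max(cs,key=cv2.contourArea)[:,0]
def rect(d,c,z):
    P=plane(d,c,z)[:,:2];(x,y),(w,h),a=cv2.minAreaRect((P*1000).astype(np.float32))
    if h>w:w,h,a=h,w,a+90
    return np.round([x,y,w,h,(a+90)%180-90],1)
def cen(c):
    m=cv2.moments(c);return [m['m10']/m['m00'],m['m01']/m['m00']]
E
python3 - <<'E'
from h import *
t=snap('top');s=snap('side')
for d,n,bp,bh,bb,bk in((t,'top',(300,160,340,205),(160,190,210,235),(250,115,390,255),(340,195,372,222)),(s,'side',(290,188,335,222),(235,295,275,335),(250,170,375,270),(342,185,360,212))):
    for nm,lo,hi,b,z in(('pocket',(10,120,120),(28,255,255),bp,.08),('plate',(0,0,170),(179,60,255),bh,.008),('stub',(100,90,30),(130,255,255),bh,.025),('knob',(170,120,60),(179,255,255),bk,.1),('knob0',(0,150,60),(6,255,255),bk,.1)):
        try:
            c=blob(d,lo,hi,b);print(n,nm,cv2.contourArea(c),np.round(cen(c),1),rect(d,c,z))
        except Exception as e:print(n,nm,e)
    c=blob(d,(0,0,140),(179,90,255),bb);P=(plane(d,cv2.convexHull(c)[:,0],.03)[:,:2]*1000).astype(np.float32);print(n,'base',cv2.minEnclosingCircle(P),cv2.fitEllipse(P))
a=cv2.resize(t['img'][130:250,250:390],None,fx=4,fy=4,interpolation=cv2.INTER_CUBIC)
b=cv2.resize(t['img'][185:240,155:215],(240,220),interpolation=cv2.INTER_CUBIC)
a[:220,:240]=0;a[:220,:240]=b
c=cv2.resize(s['img'][165:270,255:375],(480,420),interpolation=cv2.INTER_CUBIC)
o=np.zeros((900,560,3),np.uint8);o[:480]=a;o[480:,:480]=c
cv2.imwrite('pics/c1.png',cv2.resize(o[:,:,::-1],None,fx=.66,fy=.66))
E
```

```text
top pocket 409.0 [318.1 181.8] [578.6   6.4  62.5  42.    5.4]
top plate 136.5 [180.3 212.4] [499.  351.   60.1  40.6 -58.2]
top stub 29.0 [183.2 212.3] [498.6 349.4  31.2  19.9 -59. ]
top knob max() iterable argument is empty
top knob0 26.5 [357.1 213.9] [502.6 -86.9  14.1  14.1   0.8]
top base ((578.0189819335938, 6.928481101989746), 154.65016174316406) ((578.0635375976562, 6.93711519241333), (307.833251953125, 308.48211669921875), 99.83338928222656)
side pocket 199.5 [311.1 205.3] [579.5   5.1  61.6  39.7   4.9]
side plate 68.0 [251.9 323.9] [498.4 350.6  58.9  37.5 -56.9]
side stub 44.0 [253.5 316.6] [496.6 352.   37.   20.9 -57. ]
side knob float division by zero
side knob0 37.5 [350.2 198.6] [493.2 -70.9  46.1  13.9 -59.1]
side base ((575.8304443359375, 9.623932838439941), 153.907958984375) ((575.9966430664062, 9.675580978393555), (305.5914611816406, 306.84613037109375), 7.751311779022217)
```

View pics/c1.png

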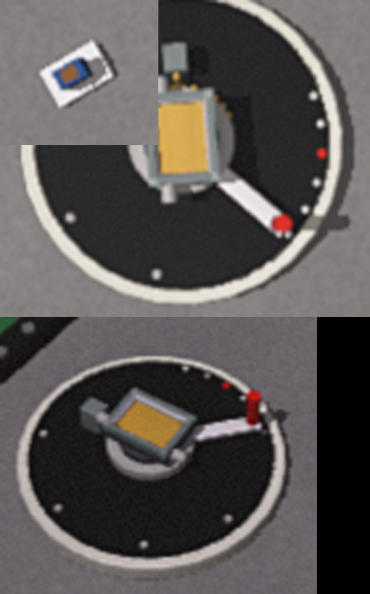

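The crop confirms the masks: pocket yaw is about 5.4°, and the knob line gives 5.8°. The holder is at (0.499, 0.350) with yaw −58°, and the plate sizes match the ones given. Next I work out the approach moves.

```bash
cat >> h.py <<'E'
from scipy.spatial.transform import Rotation as Ro
def go(*wps):
    s=env.sense();p=s['ee_pos'];R=Ro.from_euler('xyz',s['tcp_rot'])
    for x,y,z,yaw in wps:
        sh=R.inv().apply(np.array([x,y,z])-p)/.5
        tu=(R.inv()*Ro.from_euler('xyz',[np.pi,0,np.radians(yaw)])).as_rotvec()/np.pi
        d=np.linalg.norm(sh)*.5
        print(np.round(sh,4),np.round(tu,4),'rows>=',round(max(d/.05,np.linalg.norm(tu)*180/8.59),1))
E
python3 - <<'E'
from h import *
go((.45,-.1,.24,60),(.4987,.3503,.14,122))
E
```

```text
[ 0.8137 -0.8658  0.0042] [-4.000e-04 -2.000e-04 -2.471e-01] rows>= 11.9
[ 1.1485 -1.7072  0.2054] [-3.000e-04 -4.000e-04 -5.916e-01] rows>= 20.7
```

Request:
jog_arm --moves '[0.814, -0.866, 0.004, 0, 0, -0.25, 1, 0.814, -0.866, 0.004, 0, 0, -0.25, 1, 0.814, -0.866, 0.004, 0, 0, -0.25, 1, 0.814, -0.866, 0.004, 0, 0, -0.25, 1, 0.814, -0.866, 0.004, 0, 0, -0.25, 1, 0.814, -0.866, 0.004, 0, 0, -0.25, 1, 0.814, -0.866, 0.004, 0, 0, -0.25, 1, 0.814, -0.866, 0.004, 0, 0, -0.25, 1, 0.814, -0.866, 0.004, 0, 0, -0.25, 1, 0.814, -0.866, 0.004, 0, 0, -0.25, 1, 0.814, -0.866, 0.004, 0, 0, -0.25, 1, 0.814, -0.866, 0.004, 0, 0, -0.25, 1, 0.814, -0.866, 0.004, 0, 0, -0.25, 1, 0.814, -0.866, 0.004, 0, 0, -0.25, 1, 0.814, -0.866, 0.004, 0, 0, -0.25, 1]'

```text
time: 1.7
ee_pos: [0.4498, -0.1009, 0.2402]
tcp_rot: [-3.141, 0.0, 1.055]
force: [-0.4, -0.5, 0.1]
finger_gap: 0.0851
gripper_force: 0.0
```

```bash
python3 -c "
from h import *
go((.4987,.3503,.14,122),(.4987,.3503,.08,122))"
```

```text
[ 0.8333 -0.3597  0.2   ] [-1.000e-04  1.000e-04 -3.418e-01] rows>= 9.3
[ 0.8334 -0.3596  0.32  ] [-1.000e-04  1.000e-04 -3.418e-01] rows>= 9.6
```

Request:
jog_arm --moves '[0.833, -0.36, 0.2, 0, 0, -0.342, 1, 0.833, -0.36, 0.2, 0, 0, -0.342, 1, 0.833, -0.36, 0.2, 0, 0, -0.342, 1, 0.833, -0.36, 0.2, 0, 0, -0.342, 1, 0.833, -0.36, 0.2, 0, 0, -0.342, 1, 0.833, -0.36, 0.2, 0, 0, -0.342, 1, 0.833, -0.36, 0.2, 0, 0, -0.342, 1, 0.833, -0.36, 0.2, 0, 0, -0.342, 1, 0.833, -0.36, 0.2, 0, 0, -0.342, 1, 0.833, -0.36, 0.2, 0, 0, -0.342, 1, 0.833, -0.36, 0.2, 0, 0, -0.342, 1, 0.833, -0.36, 0.2, 0, 0, -0.342, 1]'

```text
time: 2.9
ee_pos: [0.4991, 0.3492, 0.1403]
tcp_rot: [-3.141, 0.001, 2.129]
force: [-0.0, -0.6, -0.1]
finger_gap: 0.0854
gripper_force: 0.0
```

```bash
python3 -c "
from h import *
go((.4987,.3503,.045,122),(.4987,.3503,.022,122))
t=snap('top');s=snap('side')
a=cv2.resize(t['img'][150:270,120:240],(480,480));b=cv2.resize(s['img'][240:360,190:310],(480,480))
cv2.imwrite('pics/g1.png',cv2.resize(np.hstack([a,b])[:,:,::-1],(800,400)))"
```

```text
[0.0024 0.0005 0.1906] [-0.0002  0.0002 -0.0001] rows>= 1.9
[0.0024 0.0006 0.2366] [-0.0002  0.0002 -0.0001] rows>= 2.4
```

View pics/g1.png

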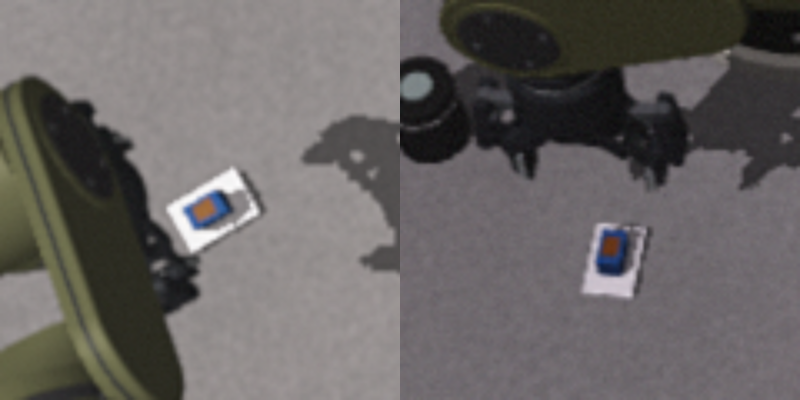

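The fingers hover over the holder, which sits undisturbed at about (213,208) in the left panel. The apparent offset is parallax. Next I descend and grip.

Request:
jog_arm --moves '[0.002, 0, 0.1, 0, 0, 0, 1, 0.002, 0, 0.16, 0, 0, 0, 1, 0.002, 0, 0.2, 0, 0, 0, 1, 0.002, 0, 0.22, 0, 0, 0, 1, 0.002, 0, 0.236, 0, 0, 0, 1, 0.002, 0, 0.236, 0, 0, 0, 0.2, 0.002, 0, 0.236, 0, 0, 0, -0.3, 0.002, 0, 0.236, 0, 0, 0, -1, 0.002, 0, 0.236, 0, 0, 0, -1, 0.002, 0, 0.236, 0, 0, 0, -1, 0.002, 0, 0.236, 0, 0, 0, -1, 0.002, 0, 0.236, 0, 0, 0, -1]' --squeeze 40

```text
time: 4.2
ee_pos: [0.4986, 0.3523, 0.0234]
tcp_rot: [3.14, 0.0, 2.131]
force: [-0.2, 0.3, 4.7]
finger_gap: 0.0195
gripper_force: 40.4
```

```bash
python3 -c "
from h import *
s=env.sense();print(s['ee_pos'],s['force'],s['finger_gap'],s['gripper_force'])
go((.4987,.3503,.18,122))"
```

```text
[0.49864416 0.3522832  0.02339059] [-0.16442104  0.27407123  4.70452635] 0.019517545807882765 40.37860929965973
[-0.0034 -0.0015 -0.3132] [0.0006 0.     0.0005] rows>= 3.1
```

Request:
jog_arm --moves '[0, 0, -0.05, 0, 0, 0, -1, 0, 0, -0.15, 0, 0, 0, -1, 0, 0, -0.25, 0, 0, 0, -1, 0, 0, -0.313, 0, 0, 0, -1, 0, 0, -0.313, 0, 0, 0, -1, 0, 0, -0.313, 0, 0, 0, -1]'

```text
time: 4.8
ee_pos: [0.4979, 0.3518, 0.179]
tcp_rot: [3.141, 0.0, 2.131]
force: [-0.6, 0.2, -1.7]
finger_gap: 0.019
gripper_force: 39.6
```

```bash
python3 -c "
from h import *
s=env.sense();print(s['ee_pos'],s['force'],s['finger_gap'],s['gripper_force'])
go((.5785,.0065,.15,185.4))"
```

```text
[0.49792338 0.35178814 0.1790142 ] [-0.58829195  0.15620791 -1.73187358] 0.019042586888423307 39.6356999874115
[-0.6707 -0.2302  0.0579] [ 2.000e-04  1.000e-04 -3.518e-01] rows>= 7.4
```

Request:
jog_arm --moves '[-0.671, -0.23, 0, 0, 0, -0.352, -1, -0.671, -0.23, 0, 0, 0, -0.352, -1, -0.671, -0.23, 0, 0, 0, -0.352, -1, -0.671, -0.23, 0, 0, 0, -0.352, -1, -0.671, -0.23, 0, 0, 0, -0.352, -1, -0.671, -0.23, 0, 0, 0, -0.352, -1, -0.671, -0.23, 0, 0, 0, -0.352, -1, -0.671, -0.23, 0, 0, 0, -0.352, -1, -0.671, -0.23, 0.058, 0, 0, -0.352, -1, -0.671, -0.23, 0.058, 0, 0, -0.352, -1, -0.671, -0.23, 0.058, 0, 0, -0.352, -1]'

```text
time: 5.9
ee_pos: [0.5766, 0.0067, 0.1468]
tcp_rot: [3.14, -0.006, -3.047]
force: [-0.3, 0.0, 0.3]
finger_gap: 0.0194
gripper_force: 39.6
```

```bash
python3 -c "
from h import *
s=env.sense();print(s['ee_pos'],s['tcp_rot'],s['force'],s['finger_gap'])
t=snap('top');s=snap('side')
a=cv2.resize(t['img'][130:230,270:370],(400,400));b=cv2.resize(s['img'][140:240,260:360],(400,400))
cv2.imwrite('pics/g2.png',np.hstack([a,b])[:,:,::-1])"
```

```text
[0.57662569 0.006722   0.1467655 ] [ 3.14042137 -0.00616267 -3.04678898] [-0.31702474  0.02547371  0.25249217] 0.019355001918699193
```

View pics/g2.png

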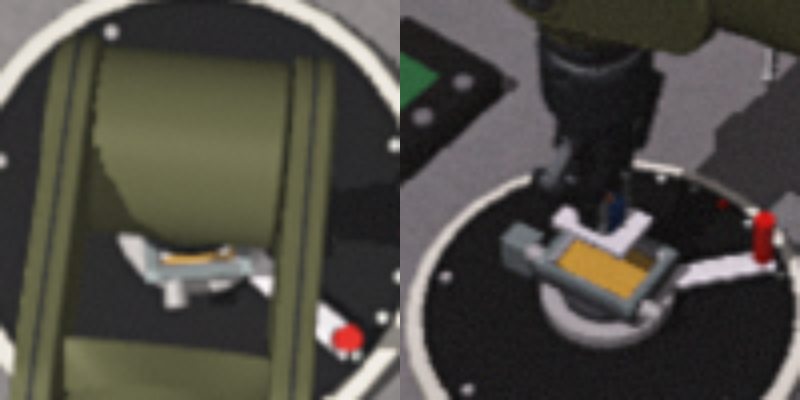

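The top view is blocked by the arm. In the side view the white plate is square over the pocket, with its corners at about (556,212), (600,255) and (650,215) in the crop. I measure the plate and pocket in the side view and compare them.

```bash
python3 -c "
from h import *
s=snap('side');z=env.sense()['ee_pos'][2]-.0234+.008
for lo,hi in(((0,0,150),(179,50,255)),((0,0,170),(179,60,255))):
    c=blob(s,lo,hi,(296,185,326,206));print(cv2.contourArea(c),rect(s,c,z));
P=(plane(s,cv2.convexHull(c)[:,0],z)[:,:2]*1000)
e=cv2.approxPolyDP(P.astype(np.float32),5,True)[:,0];print(e)
c=blob(s,(10,120,120),(28,255,255),(290,188,335,222));print(cv2.approxPolyDP((plane(s,cv2.convexHull(c)[:,0],.08)[:,:2]*1000).astype(np.float32),5,True)[:,0])
go((.5785,.0065,.115,185.4),(.5785,.0065,.1034,185.4))
"
```

```text
74.5 [573.3  18.7  65.9  34.8  33.3]
61.5 [578.6   9.1  57.7  38.4   4.9]
[[605.84106    29.190315 ]
 [601.5521     16.440958 ]
 [558.24884   -11.952443 ]
 [551.35297    -7.8018394]
 [553.2982     26.194418 ]]
[[608.8187     2.218668]
 [554.51013   -5.741269]
 [547.57916   17.16157 ]
 [608.3701    25.995205]]
[ 0.0008 -0.0012  0.0706] [-0.      0.0001  0.0006] rows>= 0.7
[ 0.0008 -0.0012  0.0938] [-0.      0.0001  0.0006] rows>= 0.9
```

Request:
jog_arm --moves '[0.003, -0.001, 0.03, 0, 0, 0, -1, 0.003, -0.001, 0.055, 0, 0, 0, -1, 0.003, -0.001, 0.07, 0, 0, 0, -1, 0.003, -0.001, 0.078, 0, 0, 0, -1, 0.003, -0.001, 0.084, 0, 0, 0, -1, 0.003, -0.001, 0.084, 0, 0, 0, -1]'

```text
time: 6.65
ee_pos: [0.5771, 0.0058, 0.1074]
tcp_rot: [3.141, -0.001, -3.047]
force: [-0.3, 0.8, -1.1]
finger_gap: 0.0194
gripper_force: 39.6
```

```bash
python3 -c "
from h import *
s=env.sense();print(s['ee_pos'],s['tcp_rot'],s['force'],s['moment'])
go((.5775,.0063,.1034,185.4))
s=snap('side')
cv2.imwrite('pics/g3.png',cv2.resize(s['img'][150:230,265:365],(800,600))[:,:,::-1])"
```

```text
[0.57707176 0.00579012 0.10738734] [ 3.14148825e+00 -6.40681908e-04 -3.04677106e+00] [-0.29218061  0.77241045 -1.09169883] [0.00145662 0.00515136 0.00981732]
[-0.001   0.0009  0.008 ] [ 0.     -0.0002  0.0002] rows>= 0.1
```

View pics/g3.png

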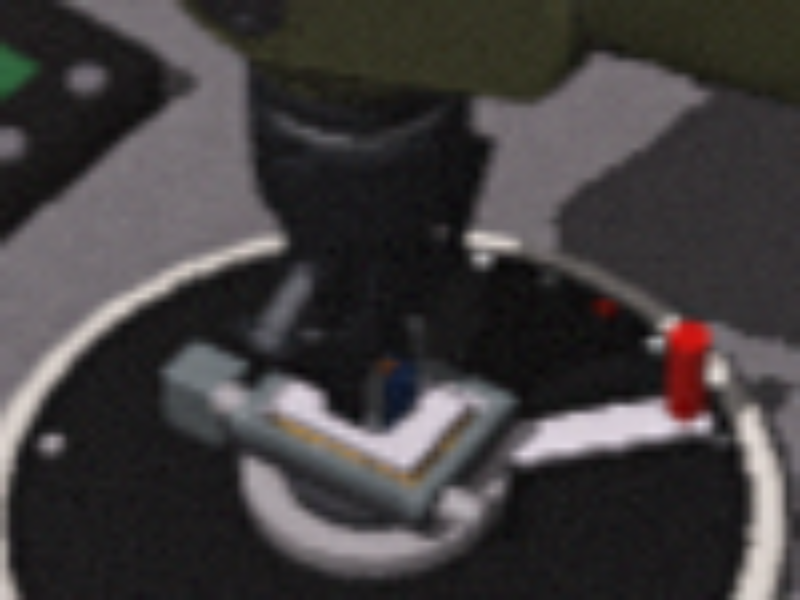

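The plate is inside the rim, square, with even slivers of brass along both near edges and no side force. I go on down.

Request:
jog_arm --moves '[-0.001, 0, 0.004, 0, 0, 0, -1, -0.001, 0, 0.007, 0, 0, 0, -1, -0.001, 0, 0.009, 0, 0, 0, -1, -0.001, 0, 0.01, 0, 0, 0, -1, -0.001, 0, 0.01, 0, 0, 0, -1]'

```text
time: 7.2
ee_pos: [0.5779, 0.0058, 0.1034]
tcp_rot: [-3.142, 0.0, -3.047]
force: [-2.0, -0.3, 3.3]
finger_gap: 0.0193
gripper_force: 40.0
```

Request:
jog_arm --moves '[0, 0, 0, 0, 0, 0, -0.4, 0, 0, 0, 0, 0, 0, -0.2, 0, 0, 0, 0, 0, 0, 0, 0, 0, 0, 0, 0, 0, 0, 0, 0, -0.03, 0, 0, 0, 0, 0, 0, -0.12, 0, 0, 0, 0, 0, 0, -0.2, 0, 0, 0, 0, 0, 0, -0.2, 0, 0, 0, 0]'

```text
time: 8.0
ee_pos: [0.5819, 0.0055, 0.2121]
tcp_rot: [-3.139, 0.014, -3.047]
force: [0.8, -0.4, 1.2]
finger_gap: 0.0427
gripper_force: 0.0
```

```bash
python3 -c "
from h import *
s=env.sense();print(s['ee_pos'],s['finger_gap'],s['force'])
go((.5,-.14,.2,70),(.5026,-.0869,.2,50.8))
s=snap('side')
cv2.imwrite('pics/g4.png',cv2.resize(s['img'][165:245,265:365],(800,600),interpolation=cv2.INTER_CUBIC)[:,:,::-1])"
```

```text
[0.58190095 0.0055367  0.21209524] 0.042716332373154094 [ 0.80179    -0.37835157  1.18992878]
[ 0.191  -0.2742  0.0222] [0.0041 0.0037 0.6413] rows>= 13.4
[ 0.1757 -0.169   0.0221] [0.0049 0.0032 0.748 ] rows>= 15.7
```

View pics/g4.png

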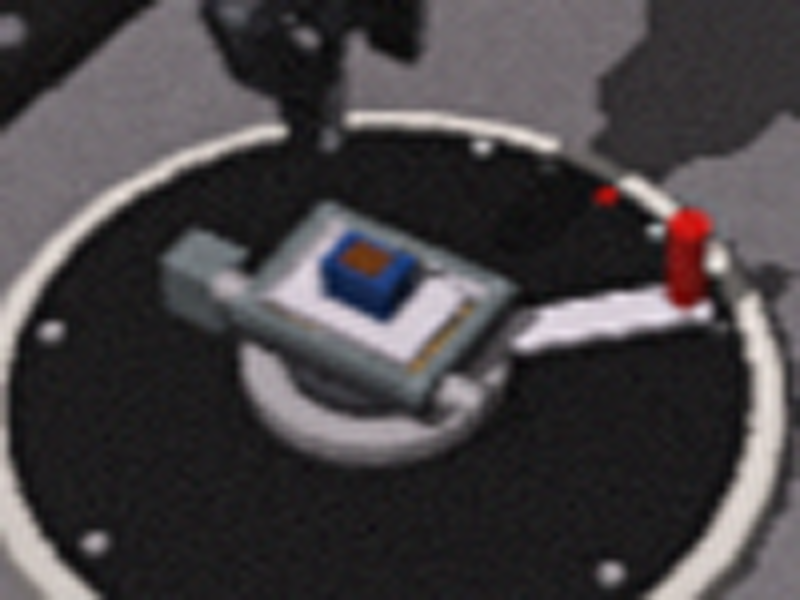

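The holder lies flush and square in the pocket and the fingers are clear. The knob is at about (690,255) in the crop and the red dot at (607,196). I work out the third-click angle from the dots in the first top picture.

```bash
python3 -c "
from h import *
t=snap('top');t['img']=cv2.imread('pics/top0.png')[:,:,::-1].copy();t['hsv']=cv2.cvtColor(t['img'],cv2.COLOR_RGB2HSV)
c=blob(t,(0,120,60),(8,255,255),(365,180,380,196));P=plane(t,cen(c),.03)[0]
for o in((.5781,.0069),(.5785,.0062)):
    v=P[:2]-o;a=np.arctan2(v[1],v[0]);k=np.array([.5026,-.0869])-o;b=np.arctan2(k[1],k[0]);print(P,np.hypot(*v),np.degrees(a),np.hypot(*k),np.degrees(b),np.degrees(a-b))
v=env.sense();print(v['ee_pos'])
go((.5026,-.0869,.16,51))
"
```

```text
[ 0.57065976 -0.12836922  0.03      ] 0.13547368342839566 -93.14827840978826 0.12041050618612974 -128.83072900891852 35.682450599130284
[ 0.57065976 -0.12836922  0.03      ] 0.134797419060483 -93.33438325265692 0.12011835829713956 -129.18872319239043 35.8543399397335
[0.57882323 0.00576618 0.20566721]
[ 0.1697 -0.17    0.0907] [0.0016 0.001  0.7469] rows>= 15.7
```

Request:
jog_arm --moves '[0.17, -0.17, 0, 0, 0, 0.747, 0.2, 0.17, -0.17, 0, 0, 0, 0.747, 0.2, 0.17, -0.17, 0, 0, 0, 0.747, 0.2, 0.17, -0.17, 0, 0, 0, 0.747, 0.2, 0.17, -0.17, 0, 0, 0, 0.747, 0.2, 0.17, -0.17, 0, 0, 0, 0.747, 0.2, 0.17, -0.17, 0, 0, 0, 0.747, 0.2, 0.17, -0.17, 0, 0, 0, 0.747, 0.2, 0.17, -0.17, 0, 0, 0, 0.747, 0.2, 0.17, -0.17, 0, 0, 0, 0.747, 0.2, 0.17, -0.17, 0, 0, 0, 0.747, 0.2, 0.17, -0.17, 0, 0, 0, 0.747, 0.2, 0.17, -0.17, 0, 0, 0, 0.747, 0.2, 0.17, -0.17, 0, 0, 0, 0.747, 0.2, 0.17, -0.17, 0, 0, 0, 0.747, 0.2, 0.17, -0.17, 0, 0, 0, 0.747, 0.2, 0.17, -0.17, 0.09, 0, 0, 0.747, 0.2, 0.17, -0.17, 0.09, 0, 0, 0.747, 0.2, 0.17, -0.17, 0.09, 0, 0, 0.747, 0.2]'

```text
time: 10.0
ee_pos: [0.4996, -0.0864, 0.156]
tcp_rot: [-3.137, 0.002, 0.89]
force: [-0.0, -0.0, 0.0]
finger_gap: 0.051
gripper_force: 0.0
```

```bash
python3 -c "
from h import *
go((.5026,-.0869,.11,51),(.5026,-.0869,.073,51))
s=snap('side');t=snap('top')
a=cv2.resize(s['img'][150:250,280:380],(400,400));b=cv2.resize(t['img'][140:240,300:400],(400,400))
cv2.imwrite('pics/g5.png',np.hstack([a,b])[:,:,::-1])"
```

```text
[0.0031 0.0058 0.0919] [-0.0015  0.0006 -0.0001] rows>= 0.9
[0.0033 0.0061 0.1659] [-0.0015  0.0006 -0.0001] rows>= 1.7
```

View pics/g5.png

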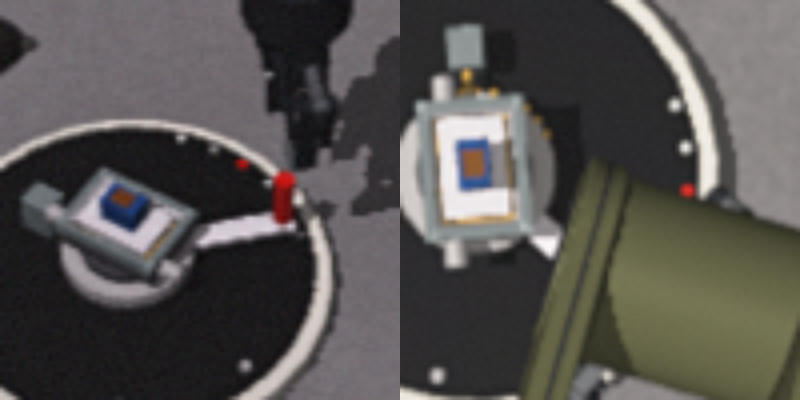

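The holder sits evenly in the pocket, and the gripper is above the knob at (285,200) in the left panel. I let the arm settle before the descent.

Request:
jog_arm --moves '[0, 0, 0, 0, 0, 0, 0.2, 0, 0, 0, 0, 0, 0, 0.2, 0, 0, 0, 0, 0, 0, 0.2]'

```text
time: 10.4
ee_pos: [0.5017, -0.087, 0.1588]
tcp_rot: [3.14, -0.001, 0.89]
force: [0.1, 0.7, 0.5]
finger_gap: 0.0515
gripper_force: 0.0
```

```bash
python3 -c "
from h import *
print(env.sense()['ee_pos'])
go((.5026,-.0869,.11,51),(.5026,-.0869,.073,51))"
```

```text
[ 0.50165857 -0.08696367  0.1588214 ]
[0.0012 0.0012 0.0976] [ 0.0005 -0.0002 -0.0001] rows>= 1.0
[0.0012 0.0011 0.1716] [ 0.0005 -0.0002 -0.0001] rows>= 1.7
```

Request:
jog_arm --moves '[0.001, 0.001, 0.06, 0, 0, 0, 0.2, 0.001, 0.001, 0.11, 0, 0, 0, 0.2, 0.001, 0.001, 0.15, 0, 0, 0, 0.2, 0.001, 0.001, 0.17, 0, 0, 0, 0.2, 0.001, 0.001, 0.17, 0, 0, 0, -0.2, 0.001, 0.001, 0.17, 0, 0, 0, -1, 0.001, 0.001, 0.17, 0, 0, 0, -1, 0.001, 0.001, 0.17, 0, 0, 0, -1, 0.001, 0.001, 0.17, 0, 0, 0, -1, 0.001, 0.001, 0.17, 0, 0, 0, -1]' --squeeze 50

```text
time: 11.4
ee_pos: [0.5028, -0.0871, 0.0742]
tcp_rot: [3.139, -0.001, 0.89]
force: [-0.9, 1.2, 4.6]
finger_gap: 0.015
gripper_force: 48.8
```

```bash
cat >> h.py <<'E'
def arc(degs,z=None,lead=0):
    s=env.sense();p=s['ee_pos'];R=Ro.from_euler('xyz',s['tcp_rot']);O=np.array([.5784,.0064])
    v=p[:2]-O;a0=np.degrees(np.arctan2(v[1],v[0]));print('now',p,'r',np.hypot(*v),'ang',a0+129.15,'F',s['force'],'gap',s['finger_gap'])
    a=np.radians(a0);tan=np.array([-np.sin(a),np.cos(a)]);print('Ftan',s['force'][:2]@tan,'Frad',s['force'][:2]@v/np.hypot(*v))
    for g in degs:
        t=np.radians(g-129.15);q=np.r_[O+.12*np.array([np.cos(t),np.sin(t)]),z or p[2]]
        print(g,np.round(R.inv().apply(q-p)/.5,4),'az',np.round(-(g-(a0+129.15))/180,4))
E
python3 -c "
from h import *
arc([3,6,9,12,15,18,21,24,27,30,33,36,37])"
```

```text
now [ 0.50283959 -0.08706765  0.07418436] r 0.12018975555801965 ang 0.197493710236472 F [-0.85613141  1.17703292  4.63607039] gap 0.015041949939187987
Ftan -1.405757772364432 Frad -0.377110824159899
3 [0.0007 0.0117 0.    ] az -0.0156
6 [0.0016 0.0243 0.0001] az -0.0322
9 [0.0033 0.0367 0.0001] az -0.0489
12 [0.0055 0.0491 0.0001] az -0.0656
15 [0.0084 0.0613 0.0001] az -0.0822
18 [0.012  0.0734 0.0002] az -0.0989
21 [0.0161 0.0852 0.0002] az -0.1156
24 [0.0209 0.0968 0.0002] az -0.1322
27 [0.0263 0.1082 0.0003] az -0.1489
30 [0.0323 0.1192 0.0003] az -0.1656
33 [0.0388 0.13   0.0003] az -0.1822
36 [0.0459 0.1403 0.0004] az -0.1989
37 [0.0484 0.1437 0.0004] az -0.2045
```

Request:
jog_arm --moves '[0.001, 0.012, 0, 0, 0, -0.016, -1, 0.002, 0.024, 0, 0, 0, -0.032, -1, 0.003, 0.037, 0, 0, 0, -0.049, -1, 0.0055, 0.049, 0, 0, 0, -0.066, -1, 0.008, 0.061, 0, 0, 0, -0.082, -1, 0.012, 0.073, 0, 0, 0, -0.099, -1, 0.016, 0.085, 0, 0, 0, -0.116, -1, 0.021, 0.097, 0, 0, 0, -0.132, -1, 0.026, 0.108, 0, 0, 0, -0.149, -1, 0.032, 0.119, 0, 0, 0, -0.166, -1, 0.039, 0.13, 0, 0, 0, -0.182, -1, 0.039, 0.13, 0, 0, 0, -0.182, -1, 0.039, 0.13, 0, 0, 0, -0.182, -1]'

```text
time: 12.7
ee_pos: [0.5648, -0.1135, 0.0742]
tcp_rot: [-3.141, 0.002, 1.462]
force: [-4.9, -3.3, 8.2]
finger_gap: 0.0149
gripper_force: 49.4
```

```bash
python3 -c "
from h import *
arc([33,34,35,36,37])"
```

```text
now [ 0.56481709 -0.11350924  0.07417523] r 0.12067610336885162 ang 32.68727821839282 F [-4.8577745  -3.29526399  8.18861015] gap 0.014875795764795988
Ftan -4.456000608291624 Frad 3.8210988499835836
33 [ 0.0014  0.0013 -0.    ] az -0.0017
34 [ 0.0014  0.0055 -0.    ] az -0.0073
35 [ 0.0015  0.0097 -0.    ] az -0.0128
36 [ 0.0017  0.0139 -0.    ] az -0.0184
37 [ 0.002   0.0181 -0.    ] az -0.024
```

Request:
jog_arm --moves '[0.001, 0.005, 0, 0, 0, -0.007, -1, 0.001, 0.01, 0, 0, 0, -0.013, -1, 0.001, 0.01, 0, 0, 0, -0.013, -1, 0.001, 0.01, 0, 0, 0, -0.013, -1]'

```text
time: 13.1
ee_pos: [0.5699, -0.1139, 0.0742]
tcp_rot: [3.141, 0.003, 1.503]
force: [-3.5, -3.4, 6.8]
finger_gap: 0.0146
gripper_force: 49.4
```

```bash
python3 -c "
from h import *
arc([35.5,36,36.5,37])"
```

```text
now [ 0.56990366 -0.11394438  0.07423671] r 0.12064392732782027 ang 35.11160638040988 F [-3.49461792 -3.36211797  6.79587917] gap 0.014553383800168242
Ftan -3.249164181446591 Frad 3.599878302568257
35.5 [ 0.0013  0.0016 -0.    ] az -0.0022
36 [ 0.0013  0.0037 -0.    ] az -0.0049
36.5 [ 0.0013  0.0058 -0.    ] az -0.0077
37 [ 0.0014  0.0079 -0.    ] az -0.0105
```

Resistance is still sinking at 3.2 N, so the lever is just before the third notch. I creep on.

Request:
jog_arm --moves '[0.001, 0.002, 0, 0, 0, -0.002, -1, 0.001, 0.004, 0, 0, 0, -0.005, -1, 0.001, 0.004, 0, 0, 0, -0.005, -1, 0.001, 0.004, 0, 0, 0, -0.005, -1]'

```text
time: 13.5
ee_pos: [0.5715, -0.114, 0.0742]
tcp_rot: [-3.141, 0.003, 1.518]
force: [-6.2, -6.6, 8.1]
finger_gap: 0.0146
gripper_force: 49.4
```

```bash
python3 -c "
from h import *
arc([36,36.5,37,37.5])"
```

```text
now [ 0.57147868 -0.11403088  0.07422038] r 0.12062960769136782 ang 35.86075544166387 F [-6.24147424 -6.57828299  8.05602269] gap 0.014605401692786698
Ftan -5.853752421573339 Frad 6.925560648401108
36 [ 0.0013  0.0006 -0.    ] az -0.0008
36.5 [ 0.0013  0.0027 -0.    ] az -0.0036
37 [ 0.0013  0.0048 -0.    ] az -0.0063
37.5 [ 0.0013  0.0069 -0.    ] az -0.0091
```

The force has jumped, so the third click is reached. I move a little past it and relax the radial load that built up.

Request:
jog_arm --moves '[-0.001, 0.002, 0, 0, 0, -0.002, -1, -0.002, 0.004, 0, 0, 0, -0.005, -1, -0.002, 0.004, 0, 0, 0, -0.005, -1, -0.002, 0.004, 0, 0, 0, -0.005, -1, -0.002, 0.004, 0, 0, 0, -0.005, -1]'

```text
time: 14.0
ee_pos: [0.5727, -0.1143, 0.0741]
tcp_rot: [-3.139, 0.002, 1.534]
force: [-8.2, -3.5, 10.9]
finger_gap: 0.0149
gripper_force: 49.5
```

```bash
python3 -c "
from h import *
arc([36,36.5,37,37.5])"
```

```text
now [ 0.57268386 -0.1142796   0.07406345] r 0.1208149035454408 ang 36.43814040643166 F [-8.2205787  -3.46524661 10.91801161] gap 0.014906726799753908
Ftan -8.047420563773338 Frad 3.8503078446885435
36 [ 0.0017 -0.0018  0.    ] az 0.0024
36.5 [ 0.0016  0.0003 -0.    ] az -0.0003
37 [ 0.0016  0.0024 -0.    ] az -0.0031
37.5 [ 0.0016  0.0045 -0.    ] az -0.0059
```

Request:
jog_arm --moves '[0, 0.003, 0, 0, 0, -0.003, -1, 0, 0.003, 0, 0, 0, -0.003, -1, 0, 0.003, 0, 0, 0, -0.003, -1, 0, 0.003, 0, 0, 0, -0.003, -1, 0, 0.003, 0, 0, 0, -0.003, -1]'

```text
time: 14.5
ee_pos: [0.5736, -0.1144, 0.074]
tcp_rot: [-3.137, 0.002, 1.544]
force: [-10.3, -3.0, 12.1]
finger_gap: 0.0146
gripper_force: 49.7
```

```bash
python3 -c "
from h import *
arc([37])
s=snap('side');t=snap('top')
a=cv2.resize(s['img'][150:250,280:380],(400,400));b=cv2.resize(t['img'][140:240,290:390],(400,400))
cv2.imwrite('pics/g6.png',np.hstack([a,b])[:,:,::-1])"
```

```text
now [ 0.57360697 -0.11435729  0.07401471] r 0.12085237572112789 ang 36.877041811654834 F [-10.31284095  -3.00613267  12.1477339 ] gap 0.014581344553709063
Ftan -10.18550323775369 Frad 3.4127768543326407
37 [ 0.0017  0.0005 -0.    ] az -0.0007
```

View pics/g6.png

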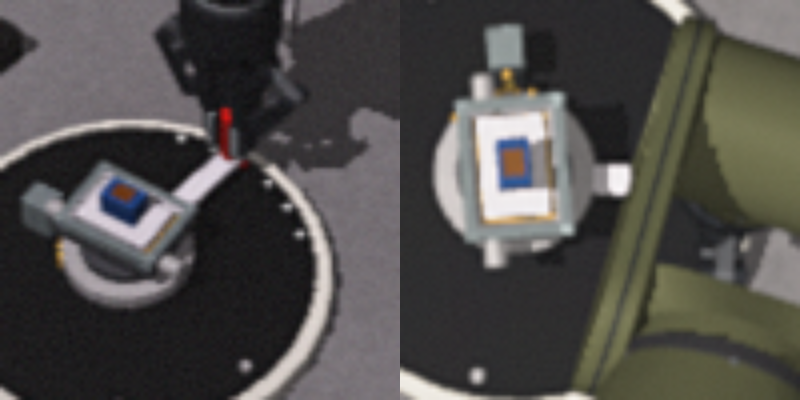

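The lever arm now lies over the red dot, at about (240,163) in the left panel, and the holder is still seated. The force of 10 N is in the just-past-notch range. One small step more will show whether it levels off, meaning the notch is clearly passed.

Request:
jog_arm --moves '[0, 0.003, 0, 0, 0, -0.003, -1, 0, 0.003, 0, 0, 0, -0.003, -1, 0, 0.003, 0, 0, 0, -0.003, -1, 0, 0.003, 0, 0, 0, -0.003, -1, 0, 0.003, 0, 0, 0, -0.003, -1]'

```text
time: 15.1
ee_pos: [0.5749, -0.1144, 0.074]
tcp_rot: [-3.137, 0.002, 1.553]
force: [-10.8, -2.8, 12.5]
finger_gap: 0.0148
gripper_force: 49.8
```

```bash
python3 -c "
from h import *
arc([37,38])"
```

```text
now [ 0.5749404  -0.11444333  0.07400099] r 0.12089284192276029 ang 37.51013685385014 F [-10.76995493  -2.83082041  12.50645316] gap 0.014800534965524238
Ftan -10.684534174718522 Frad 3.137865956007701
37 [ 0.0018 -0.0021  0.    ] az 0.0028
38 [ 0.0018  0.0021 -0.    ] az -0.0027
```

```bash
python3 -c "
from cell import job
print(job.close_job())"
```

```text
the job is handed in; nothing more can be done
None
```

The holder is seated flat and square in the pocket and released. The lever is held by its knob just past the third click, at about 37°, and the job was handed in at about 15 s.

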